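Load a long cell into the test box and close its guard

TASK

Push the half-open clear guard of the cell test box gently back until it rests on its open stop, then lay the green cell from the tray in the box's two saddles with its capped plus end towards the red terminal, without dropping it. Then let go and lower the guard gently, without slamming or leaning on it, until it is fully shut on its front buffers. Leave the other cells and everything else on the bench where they are.

Things in the scene. Friction and masses are not known exactly. Their poses are not given: they have to be found in the camera images.
- tester: Cell test box: open-topped grey steel box fixed to the bench, 210 mm along x, 160 mm along y; walls 5 mm thick, rim 86 mm high, inside deck at 25 mm. Origin at the centre of its underside, x axis from its front panel (display, lamps, robot side) to the rear hinge, z up. In it stand two saddles and two terminal blocks.
- cradle (a point): Where the middle of a properly laid cell lies: 63 mm above the underside of the box, over its centre; axes as the box's. The cell lies along x in two white V-saddles, each 12 mm wide (x), centred 45 mm before and behind this point. Between the saddles and beside them (75 mm each side of this point to the wall) it is free down to the deck, 38 mm below.
- red_terminal (a point): Inner face of the red (plus) terminal block, at the hinge end, 78 mm from the cradle point along +x and at its height. The block is 36 mm wide (y), its top 77 mm above the underside of the box. A laid cell has 8 mm to spare at each end.
- black_terminal (a point): Inner face of the black (minus) terminal block, at the front end, 78 mm from the cradle point along -x; same size as the red one.
- guard (a joint): Angle of the flat clear cover with aluminium frame and yellow front rail: 215 mm from hinge to front edge, 160 wide, 10 thick, 0.35 kg, no handle. 0 = shut, level on its buffers; grows as the edge rises; 1.75 = open, leaning past upright on its stop (both stops hard). Starts half open; a friction hinge (0.5 N m either way) holds it at any angle. Pushing the edge rearwards opens it.
- guard_hinge (a point): Middle of the guard's hinge axis (along y), 105 mm behind the centre of the box and 90 mm above its underside; axes as the box's, fixed. The guard's underside lies in the plane through this axis, its outer face is 10 mm from it. Pushing on the outer face shuts the guard.
- guard_edge (a point): Middle of the guard's front edge, on its underside, 215 mm from the hinge axis; moves with the guard. Shut, it lies 5 mm in front of the front face of the box.
- tray: Shallow cardboard carton lid fixed to the bench, 175 mm along x, 225 mm along y, 14 mm high, floor and walls 3 mm thick; origin at the centre of its underside. The three cells lie in it side by side, roughly along its x axis and about 68 mm apart, in any order.
- green_cell: The cell to be tested: bright green cylinder lying on its side, 33 mm across, 140 mm long over all, 0.28 kg; one end has a raised steel cap (plus) and a white band, the other is flat steel (minus). Origin on its axis at mid length, x axis along it towards the cap; y and z turn as it rolls.
- green_cell_cap (a point): Tip of the green cell's plus cap, 70 mm from the cell's origin along its x axis.
- blue_cell: Blue cylinder lying on its side, 33 mm across, 140 mm long over all, 0.28 kg; one end has a raised steel cap (plus) and a white band, the other is flat steel (minus). Origin on its axis at mid length, x axis along it towards the cap; y and z turn as it rolls. Stays in the tray.
- purple_cell: Purple cylinder lying on its side, 33 mm across, 140 mm long over all, 0.28 kg; one end has a raised steel cap (plus) and a white band, the other is flat steel (minus). Origin on its axis at mid length, x axis along it towards the cap; y and z turn as it rolls. Stays in the tray.
- multimeter: Yellow and black multimeter, 165 x 82 x 36 mm (45 mm high over its dial), lying to one side; origin at the centre of its underside. Stays.
- screwdriver: Red-handled screwdriver, 200 mm long, 26 mm high, lying to one side; origin under its middle, x axis towards the blade. Stays.
- bottle: White bottle with a blue cap, 60 mm across, 150 mm high, standing at the back; origin at the centre of its underside. Stays.
- tape: Roll of amber tape lying flat, 96 mm across, 28 mm high, at the back; origin at the centre of its underside. Stays.
- reel: Steel reel of strip lying flat, 104 mm across, 31 mm high, at the back; origin at the centre of its underside. Stays.

How it is judged:
On the way, in this order (a step that is already met when the one before it is completed fails the run):
1. the guard is pushed back onto its open stop (value of joint guard above 1.68 rad), for 0.2 s.
2. the green cell lies in both saddles, cap towards the red terminal, let go (x of green_cell in the frame of cradle between -0.01 and 0.01 m and y of green_cell in the frame of cradle between -0.005 and 0.005 m and z of green_cell in the frame of cradle between -0.005 and 0.005 m and angle between the x axis of green_cell and the x axis of cradle, either way round below 0.08 rad and x of green_cell_cap in the frame of cradle above 0.055 m and contact force between the fingers and green_cell below 0.05 N and linear speed of green_cell below 0.03 m/s), for 0.2 s.
At the end, for the whole second after the job is handed in: The guard is shut on its buffers (angle below 0.03 rad) and under it the green cell rests in the saddles: its middle within 10 mm along the box, 5 mm across and 5 mm in height of the cradle point, its axis within 0.08 rad of the box's x axis, cap end towards the red terminal (value of joint guard below 0.03 rad and x of green_cell in the frame of cradle between -0.01 and 0.01 m and y of green_cell in the frame of cradle between -0.005 and 0.005 m and z of green_cell in the frame of cradle between -0.005 and 0.005 m and angle between the x axis of green_cell and the x axis of cradle, either way round below 0.08 rad and x of green_cell_cap in the frame of cradle above 0.055 m and linear speed of green_cell below 0.02 m/s); the robot touches nothing.
It fails at once if the guard slams onto its open stop (over 1.5 rad/s in the last 0.1 rad) (value of joint guard above 1.65 rad and velocity of joint guard above 1.5 rad/s).
It fails at once if the guard slams shut (over 1.5 rad/s in the last 0.12 rad) (value of joint guard below 0.12 rad and velocity of joint guard below -1.5 rad/s).
It fails at once if the shut guard is leaned on with over 45 N (value of joint guard below 0.1 rad and contact force between the fingers and guard above 45 N).
It fails at once if the green cell is dropped into the box (horizontal distance between green_cell and cradle below 0.06 m and z of green_cell in the frame of cradle below 0.02 m and linear speed of green_cell above 0.6 m/s).
It fails at once if another cell, the multimeter, screwdriver, bottle, tape or reel is moved over 25 mm (distance of any of blue_cell, purple_cell, multimeter, screwdriver, bottle, tape, reel from where it was at the start of the episode above 0.025 m).
It also fails if it takes over 72 s, if anything falls off the work surface, if the arm or the gripper's body presses on something with over 40 N, if the wrist force passes 120 N, or if a joint passes its speed limit or range.

ROBOT

A 6-joint arm with a two-finger parallel gripper is mounted at the origin on the work surface. World frame = base frame: x ahead of the robot, y to its left, z up, the work surface at z = 0. Lengths are in m, angles in rad, forces in N, time in s.
With the tool pointing down it reaches from about 0.425 to 0.95 m from the base axis. Payload 3.5 kg.
Tool frame: the origin (TCP) lies midway between the tips of the shut fingers; the grasp point (between the pads) lies 19 mm behind it; z points along the fingers, y is the line along which they close (so a half turn about z gives the same grasp; the last joint's range is limited). The gripper opens to 85 mm and grips with 20 to 120 N. Pads are 22 mm wide; open, the fingers measure 114 mm over their backs; the gripper's body (76 mm by 85 mm) begins 54 mm behind the grasp point. The pads swing forward as they close: fully open they stand 13 mm farther back than shut.
Start: joints at [0.978, 0.286, 1.577, -0, 1.279, -0.15], TCP at [0.289, 0.61, 0.231] pointing down, gripper open.
Joint ranges: [-2.77, 2.77], [-0.9, 2.22], [0.21, 2.48], [-1.53, 4.67], [0.24, 2.81], [-2.84, 2.84]. Speed limits (rad/s): [2.79, 2.79, 3.14, 3.14, 3.14, 3.14].

INTERFACE

Orientations are given as a unit quaternion [x, y, z, w].
In Python, from plant import ctrl gives the robot as it stands.
- The arm moves only by the tool move_arm, never from a script. Its argument "plan" is a list of rows, each an object of numbers: "x", "y", "z": the shift along the tool's x, y, z in m; "yaw": the turn about the tool's z in rad; "fingers": the closure, from 0 (fully open) to 1 (shut). In form: [{"x": .., "y": .., "z": .., "yaw": .., "fingers": ..}, ...]. A call has 1 to 5 rows; each row is the pose to reach, as a shift and turn from the pose commanded when the call began, along the tool's axes at that moment; what a row does not reach only later rows make up. A row lasts 1/10 s, in which the tool goes at most 50 mm and 8.59 degrees, less where a joint would pass 70% of its speed; a pose out of reach is approached as far as the arm can. A call with a gripper value outside its range is refused whole. The fingers move at their own pace and stop on an object; "force" is the grip in N (left out, the last holds). Time passes only in rows, so rows that repeat a pose let the fingers close. It gives the time, the measured TCP pose, the force, the opening and the grip force at its end, in the units of the state.
- ctrl.get_state(): the state, without advancing time (a new reading comes with each control period).
- ctrl.read_camera(name): name is "scene" or "side" or "wrist"; returns the picture (480x640x3 uint8, red, green, blue); there is no depth.
- ctrl.camera_model(name): a dict with "intrinsics" (3x3 intrinsics, pixels), "cam_to_world" (4x4, takes a point from camera to world coordinates); the wrist camera has in their place "tool_from_camera" (4x4, takes a point from camera to tool coordinates, whose origin is the TCP and whose axes are the flange's). Camera axes: x right, y up, looking along -z (the intrinsics and any distortion apply to the point x, -y, -z); pixel columns grow to the right and rows downward; lengths in m; the calibration is good to about 2 mm. A picture is of the moment at which its call begins: read the wrist's pose just before it. camera_model takes no time and is no camera call.
- ctrl.sign_off(): hands the job in; it is judged then, once.
The state is a dict: "time": time; "qpos": joint angles; "dq": joint speeds; "joint_efforts": joint torques, N m; "eef_pos": TCP position; "tcp_rot": TCP orientation; "contact_force": force on the tool from outside, world axes, zero at the start; "wrist_torque": the same for the moment, N m; "opening": opening from 0.0 (shut) to 1.0 (fully open); "finger_force": force on a finger pad.
Only numpy, scipy, OpenCV 4.12 (cv2) and the standard library are available. Lean on these libraries where they do the work, as an engineer would, in place of code of your own. Each camera call takes 0.05 s, during which the arm holds its last target. There are 200 camera calls.

## Working session

There is one attempt and no reset: what is moved stays moved. The work goes in short steps, Python scripts to look and compute and a tool call to move; the robot and the scene stay as the last step left them, time stands still between calls to the robot, and variables do not carry over. Pictures are saved under pics/ and viewed, at most 10 in all, crops included, and the job is handed in when it is done.

Besides the shell and the picture viewer there is one more tool, called in YAML: its name, and indented under it one key for each argument. move_arm: Moves the arm, as the interface text tells. Its arguments: {"type":"object","properties":{"plan":{"type":"array"},"force":{"type":"number"}},"required":["plan"]}

```bash
mkdir -p pics; ls
cat > h.py <<'E'
import numpy as np, cv2
from plant import ctrl
from scipy.spatial.transform import Rotation as R
def snap(n,f):
    im=ctrl.read_camera(n); cv2.imwrite('pics/'+f,im[:,:,::-1]); return im
def model(n,st=None):
    m=ctrl.camera_model(n); K=np.array(m['intrinsics'])
    if 'cam_to_world' in m: T=np.array(m['cam_to_world'])
    else:
        st=st or ctrl.get_state(); W=np.eye(4); W[:3,:3]=R.from_quat(st['tcp_rot']).as_matrix(); W[:3,3]=st['eef_pos']; T=W@np.array(m['tool_from_camera'])
    return K,T,m
def ray(M,uv):
    K,T,m=M; d=np.linalg.inv(K)@np.array([uv[0],uv[1],1.]); d=T[:3,:3]@np.array([d[0],-d[1],-d[2]]); return T[:3,3],d
def atz(M,uv,z):
    o,d=ray(M,uv); return o+d*(z-o[2])/d[2]
def proj(M,p):
    K,T,m=M; c=np.linalg.inv(T)@np.append(p,1); q=K@np.array([c[0],-c[1],-c[2]]); return q[:2]/q[2]
E
python3 - <<'E'
from h import *
print(ctrl.get_state())
for n in('scene','side','wrist'):
    snap(n,n+'0.png'); print(n,model(n)[2])
E
```

```text
pics
{'time': 0.0, 'qpos': array([ 9.77983885e-01,  2.87190069e-01,  1.57818016e+00,  3.79328260e-05,
        1.27857787e+00, -1.49991809e-01]), 'dq': array([ 1.41455592e-03, -2.75985568e-04,  1.90229253e-03, -1.39567037e-03,
        4.86110806e-05, -1.24592724e-04]), 'joint_efforts': array([ 6.81809815e-04, -4.05993497e+01, -2.92623442e+01, -1.14309917e-04,
        5.82404537e-03, -1.33892453e-05]), 'eef_pos': array([0.28882231, 0.6093663 , 0.22992918]), 'tcp_rot': array([ 2.19610928e-01,  9.75586825e-01, -1.09083943e-03, -4.44341357e-04]), 'contact_force': array([-0.11836262,  0.27568659, -0.08339762]), 'wrist_torque': array([0.01346379, 0.05287379, 0.02244671]), 'finger_force': 0.0, 'opening': 1.002119165740117}
scene {'intrinsics': array([[566.3542936 ,   0.        , 315.44289244],
       [  0.        , 566.3542936 , 232.68099836],
       [  0.        ,   0.        ,   1.        ]]), 'cam_to_world': array([[-0.54733994, -0.59996301,  0.5834924 ,  1.27792442],
       [ 0.83684274, -0.38348034,  0.39068793,  0.44893249],
       [-0.01064044,  0.70213048,  0.7119688 ,  0.94868234],

[... 337 characters left out ...]
0.54683699, -0.77901692, -0.98584629],
       [ 0.01894805,  0.82182487,  0.56942502,  0.80800703],
       [ 0.        ,  0.        ,  0.        ,  1.        ]])}
wrist {'intrinsics': array([[332.73035988,   0.        , 315.74759849],
       [  0.        , 332.73035988, 241.46230133],
       [  0.        ,   0.        ,   1.        ]]), 'tool_from_camera': array([[-4.86336067e-04,  9.63029734e-01,  2.69394684e-01,
         6.93253106e-02],
       [ 9.99999867e-01,  5.14371394e-04, -3.34785534e-05,
        -1.72027384e-04],
       [-1.70809761e-04,  2.69394632e-01, -9.63029856e-01,
        -1.42786108e-01],
       [ 0.00000000e+00,  0.00000000e+00,  0.00000000e+00,
         1.00000000e+00]])}
```

View pics/scene0.png

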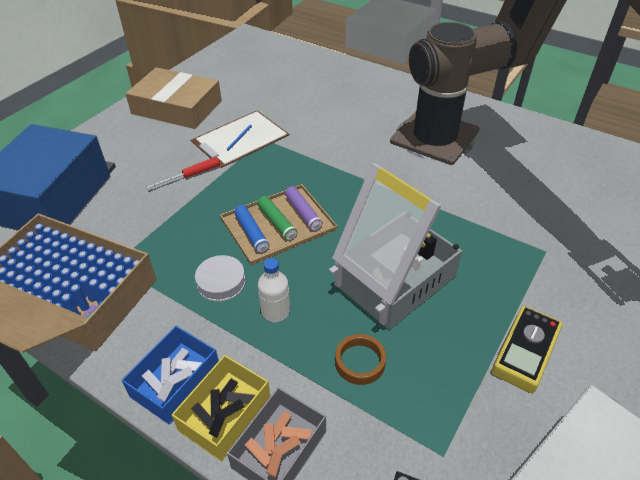

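View pics/side0.png

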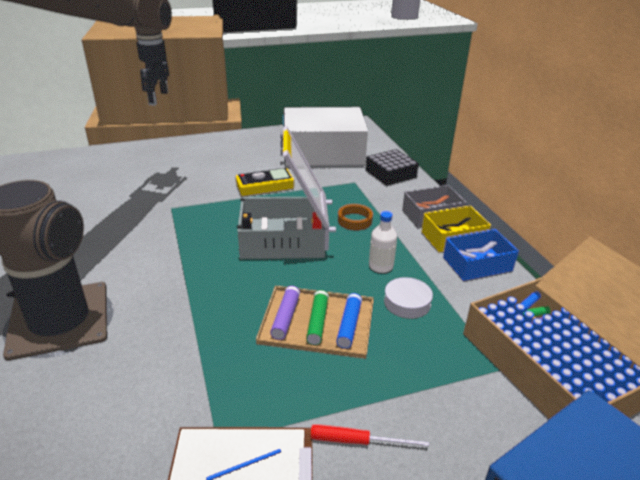

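The scene view shows the box at about (400,265) with the guard half open, and the tray at (278,222) with blue, green and purple cells from left to right. White bands and caps face the far side, at image bottom right. I'll enlarge both.

Run:
```python
import cv2,numpy as np
s=cv2.imread('pics/scene0.png');d=cv2.imread('pics/side0.png')
def c(im,x,y,w,h,k):return cv2.resize(im[y:y+h,x:x+w],None,fx=k,fy=k,interpolation=cv2.INTER_CUBIC)
top=np.hstack([c(s,320,155,150,175,2.6667)[:466],])
A=cv2.resize(s[155:330,320:470],(450,525),interpolation=cv2.INTER_CUBIC) #x3
B=cv2.resize(s[175:265,215:340],(350,252),interpolation=cv2.INTER_CUBIC) #2.8
C=cv2.resize(d[120:265,230:340],(266,350),interpolation=cv2.INTER_CUBIC)
D=np.zeros((602,800,3),np.uint8);D[:525,:450]=A;D[:252,450:]=B;D[252:602,450:716]=C
cv2.imwrite('pics/m1.png',D[:600])
```

```text
(no output)
```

View pics/m1.png

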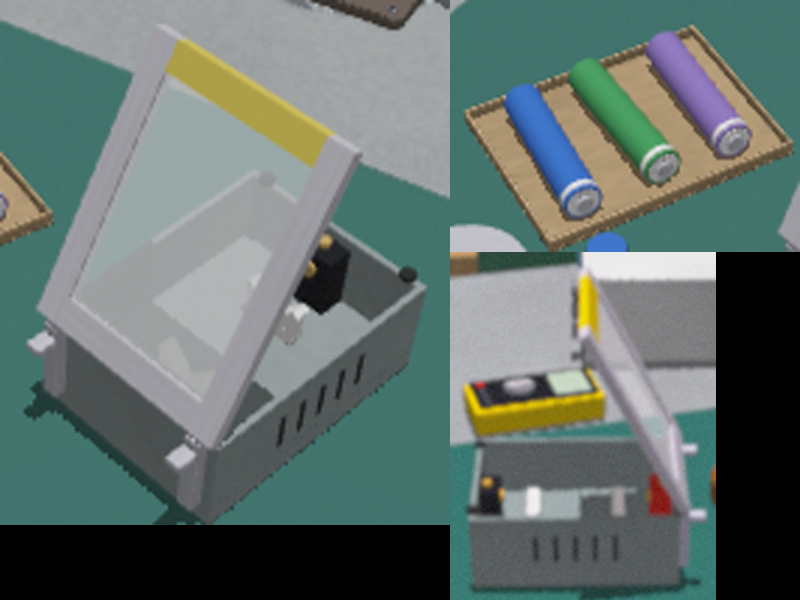

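```bash
cat > fit.py <<'E'
from h import *
from scipy.optimize import least_squares
S=model('scene');D=model('side')
obs=[(S,(461.7,251.7),(-.105,.08,.086)),(S,(390,329),(.105,.08,0)),(S,(455.7,278.3),(-.105,.08,0)),(S,(406,212.3),(-.105,-.08,.086)),
(D,(239.5,258.8),(-.105,-.08,0)),(D,(325.5,257.9),(.105,-.08,0)),(D,(238.3,229.8),(-.105,-.08,.086))]
g=[(S,(374.3,164),-.08),(S,(439.3,205.7),.08)]
def W(p,v): c,s=np.cos(p[2]),np.sin(p[2]); return np.array([p[0]+c*v[0]-s*v[1],p[1]+s*v[0]+c*v[1],v[2]])
def gp(th,y,r=.215,t=.01): return (.105-r*np.cos(th)+t*np.sin(th),y,.09+r*np.sin(th)+t*np.cos(th))
def f(p):
    r=[proj(m,W(p,v))-np.array(u) for m,u,v in obs]+[proj(m,W(p,gp(p[3],y)))-np.array(u) for m,u,y in g]
    return np.ravel(r)
if __name__=='__main__':
    s=least_squares(f,[.6,.1,0,1.],loss='soft_l1'); print(s.x.round(4)); print(s.fun.reshape(-1,2).round(1))
    print('green cap',atz(S,(290.7,233.9),.0195),'blue',atz(S,((582-450)/2.8+215,200/2.8+175),.0195),'purple',atz(S,((733-450)/2.8+215,140/2.8+175),.0195))
    for u in [(582-450,90),(515-450,0)]: pass
    # top line mid of green in side: ends
    print('side bottom ends', atz(D,(313,338),.0195),atz(D,(319,295),.0195))
    print('bottle',atz(S,(272,315),0),'mm',atz(S,(527,345),.036),'reel',atz(S,(220,277),.031),'tape',atz(S,(360,358),.028))
    t=[((470-450)/2.8+215,113/2.8+175),((695-450)/2.8+215,28/2.8+175),((792-450)/2.8+215,145/2.8+175),((552-450)/2.8+215,245/2.8+175)]
    for u in t: print(atz(S,u,.014).round(3))
E
python3 fit.py
```

```text
[ 0.5334  0.1553 -0.2649  1.0621]
[[ 0.3 -0.4]
 [-1.3  3.2]
 [-0.6 -0.2]
 [-1.9 -0.4]
 [-0.1 -0.7]
 [-1.6 -0.8]
 [-1.1 -0.6]
 [-0.7 -0.4]
 [ 1.   0.8]]
green cap [ 0.55037729 -0.10676996  0.0195    ] blue [ 0.61752753 -0.13835221  0.0195    ] purple [ 0.49453855 -0.07350414  0.0195    ]
side bottom ends [ 0.4960462  -0.23016623  0.0195    ] [ 0.54923887 -0.10639749  0.0195    ]
bottle [ 0.74793581 -0.01670265  0.        ] mm [0.56398869 0.44675485 0.036     ] reel [ 0.7450264  -0.15281161  0.031     ] tape [0.7542577  0.19441895 0.028     ]
[ 0.584 -0.284  0.014]
[ 0.388 -0.184  0.014]
[ 0.468 -0.032  0.014]
[ 0.665 -0.132  0.014]
```

```bash
cat >> h.py <<'E'
BX=np.array([.5334,.1553,-.2649])
def loc(x,y,z,b=None):
    b=BX if b is None else b; c,s=np.cos(b[2]),np.sin(b[2]); return np.array([b[0]+c*x-s*y,b[1]+s*x+c*y,z])
def to(p,yang):
    st=ctrl.get_state(); M=R.from_quat(st['tcp_rot']).as_matrix(); y=np.arctan2(M[1,1],M[0,1]); w=(y-yang+np.pi)%(2*np.pi)-np.pi
    print('t',round(st['time'],2),'pos',st['eef_pos'].round(4),'yang',round(y,3),'q1,q6',st['qpos'][[0,5]].round(2),'F',st['contact_force'].round(1),'-> shift',(M.T@(np.array(p)-st['eef_pos'])).round(4),'yaw',round(w,3))
E
python3 -c "
from h import *
to(loc(-.06,0,.25),1.306)"
```

```text
t 0.15 pos [0.2889 0.6095 0.2302] yang 1.128 q1,q6 [ 0.98 -0.15] F [ 0.   0.1 -0.8] -> shift [-0.3565 -0.3163 -0.0193] yaw -0.178
```

move_arm:
  plan:
    - {"x":-0.178,"y":-0.158,"z":-0.02,"yaw":-0.178,"fingers":1}
    - {"x":-0.178,"y":-0.158,"z":-0.02,"yaw":-0.178,"fingers":1}
    - {"x":-0.178,"y":-0.158,"z":-0.02,"yaw":-0.178,"fingers":1}
    - {"x":-0.178,"y":-0.158,"z":-0.02,"yaw":-0.178,"fingers":1}
    - {"x":-0.178,"y":-0.158,"z":-0.02,"yaw":-0.178,"fingers":1}

```text
time: 0.65
eef_pos: [0.3828, 0.3885, 0.2512]
tcp_rot: [0.132, 0.991, -0.0, 0.0]
contact_force: [1.4, 0.9, 0.3]
opening: 0.143
finger_force: 0.0
```

```bash
python3 -c "
from h import *
to(loc(-.06,0,.25),1.306)"
```

```text
t 0.65 pos [0.3828 0.3885 0.2512] yang 1.305 q1,q6 [ 0.61 -0.7 ] F [1.4 0.9 0.3] -> shift [-0.1465 -0.1855  0.0014] yaw -0.001
```

move_arm:
  plan:
    - {"x":-0.146,"y":-0.185,"z":0.001,"yaw":0,"fingers":1}
    - {"x":-0.146,"y":-0.185,"z":0.001,"yaw":0,"fingers":1}
    - {"x":-0.146,"y":-0.185,"z":0.001,"yaw":0,"fingers":1}
    - {"x":-0.146,"y":-0.185,"z":0.001,"yaw":0,"fingers":1}
    - {"x":-0.146,"y":-0.185,"z":0.001,"yaw":0,"fingers":1}

```text
time: 1.15
eef_pos: [0.4753, 0.1714, 0.2502]
tcp_rot: [0.133, 0.991, -0.0, 0.0]
contact_force: [0.5, 0.8, 0.3]
opening: 0.001
finger_force: 0.0
```

```bash
python3 -c "
from h import *
to(loc(-.06,0,.25),1.306)"
```

```text
t 1.15 pos [0.4753 0.1714 0.2502] yang 1.304 q1,q6 [ 0.15 -1.16] F [0.5 0.8 0.3] -> shift [-0.0003 -0.0004  0.0002] yaw -0.002
```

move_arm:
  plan:
    - {"x":-0.025,"y":0}
    - {"x":-0.045,"y":0}
    - {"x":-0.06,"y":0}
    - {"x":-0.075,"y":0}
    - {"x":-0.09,"y":0}

```text
validation failed for argument at $.pl...
```

move_arm:
  plan:
    - {"x":-0.015,"y":0}
    - {"x":-0.03,"y":0}
    - {"x":-0.045,"y":0}
    - {"x":-0.055,"y":0}
    - {"x":-0.065,"y":0}

```text
validation failed for argument at $.pl...
```

Run:
```python
from h import *
to(loc(.123,0,.25),1.306)
im=snap('side','s1.png')[120:270,220:370,::-1]
cv2.imwrite('pics/s1c.png',cv2.resize(im,None,fx=4,fy=4,interpolation=2))
```

```text
t 1.15 pos [0.4753 0.1714 0.2502] yang 1.304 q1,q6 [ 0.15 -1.16] F [0.5 0.8 0.3] -> shift [-1.833e-01 -1.000e-04  2.000e-04] yaw -0.002
```

View pics/s1c.png

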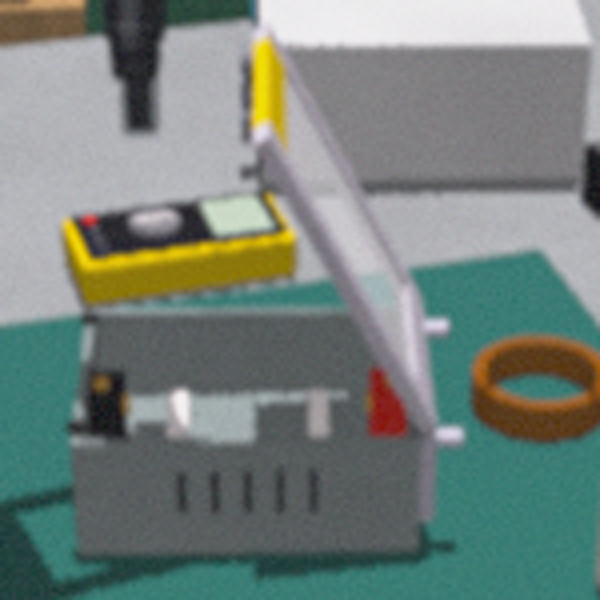

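The moves were refused because every field is required. The picture shows the shut fingers at crop (140,120), in front of the guard and below its top edge, and the guard has not moved.

move_arm:
  plan:
    - {"x":-0.025,"y":0,"z":0,"yaw":0,"fingers":1}
    - {"x":-0.045,"y":0,"z":0,"yaw":0,"fingers":1}
    - {"x":-0.06,"y":0,"z":0,"yaw":0,"fingers":1}
    - {"x":-0.075,"y":0,"z":0,"yaw":0,"fingers":1}
    - {"x":-0.09,"y":0,"z":0,"yaw":0,"fingers":1}

```text
time: 1.7
eef_pos: [0.5622, 0.1508, 0.2561]
tcp_rot: [0.132, 0.991, -0.0, 0.0]
contact_force: [-13.1, -2.8, 29.9]
opening: -0.002
finger_force: 3.0
```

move_arm:
  plan:
    - {"x":-0.015,"y":0,"z":0,"yaw":0,"fingers":1}
    - {"x":-0.03,"y":0,"z":0,"yaw":0,"fingers":1}
    - {"x":-0.045,"y":0,"z":0,"yaw":0,"fingers":1}
    - {"x":-0.055,"y":0,"z":0,"yaw":0,"fingers":1}
    - {"x":-0.065,"y":0,"z":0,"yaw":0,"fingers":1}

```text
time: 2.2
eef_pos: [0.6289, 0.134, 0.2601]
tcp_rot: [0.132, 0.991, 0.001, 0.008]
contact_force: [-2.7, 1.2, 3.3]
opening: -0.003
finger_force: 1.5
```

move_arm:
  plan:
    - {"x":-0.006,"y":0,"z":0,"yaw":0,"fingers":1}
    - {"x":-0.011,"y":0,"z":0,"yaw":0,"fingers":1}
    - {"x":-0.016,"y":0,"z":0,"yaw":0,"fingers":1}
    - {"x":-0.02,"y":0,"z":0,"yaw":0,"fingers":1}
    - {"x":-0.023,"y":0,"z":0,"yaw":0,"fingers":1}

```text
time: 2.7
eef_pos: [0.6458, 0.1278, 0.2483]
tcp_rot: [0.132, 0.991, -0.0, -0.002]
contact_force: [-2.4, 1.5, -1.2]
opening: 0.002
finger_force: 1.4
```

Run:
```python
from h import *
to(loc(.123,0,.25),1.306)
im=snap('side','s2.png')[110:260,220:370,::-1]
cv2.imwrite('pics/s2c.png',cv2.resize(im,None,fx=4,fy=4,interpolation=2))
```

```text
t 2.7 pos [0.6458 0.1278 0.2483] yang 1.306 q1,q6 [ 0.04 -1.27] F [-2.4  1.5 -1.2] -> shift [-0.0073 -0.0029 -0.0017] yaw 0.0
```

View pics/s2c.png

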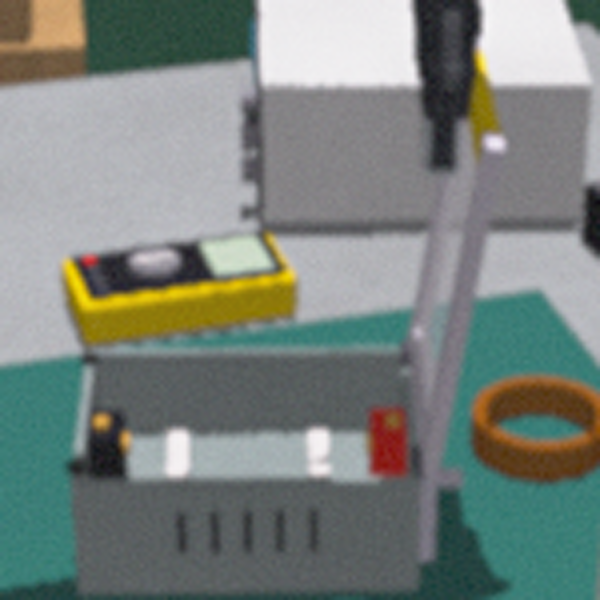

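The guard now leans just past upright, with the finger at crop (445,150) touching it. I'll push slowly onto the stop until the force rises.

move_arm:
  plan:
    - {"x":-0.003,"y":0,"z":0,"yaw":0,"fingers":1}
    - {"x":-0.006,"y":0,"z":0,"yaw":0,"fingers":1}
    - {"x":-0.009,"y":0,"z":0,"yaw":0,"fingers":1}
    - {"x":-0.009,"y":0,"z":0,"yaw":0,"fingers":1}

```text
time: 3.15
eef_pos: [0.6525, 0.1258, 0.2497]
tcp_rot: [0.132, 0.991, -0.0, -0.005]
contact_force: [-11.1, 2.2, 1.5]
opening: -0.001
finger_force: 5.5
```

move_arm:
  plan:
    - {"x":-0.003,"y":0,"z":0,"yaw":0,"fingers":1}
    - {"x":-0.005,"y":0,"z":0,"yaw":0,"fingers":1}
    - {"x":-0.005,"y":0,"z":0,"yaw":0,"fingers":1}

```text
time: 3.45
eef_pos: [0.6527, 0.1257, 0.2497]
tcp_rot: [0.131, 0.991, -0.0, -0.012]
contact_force: [-25.2, 3.1, 7.1]
opening: 0.0
finger_force: 12.5
```

move_arm:
  plan:
    - {"x":0.05,"y":0,"z":0,"yaw":0,"fingers":1}
    - {"x":0.1,"y":0,"z":0,"yaw":0,"fingers":1}
    - {"x":0.15,"y":0,"z":0,"yaw":0.15,"fingers":1}
    - {"x":0.15,"y":-0.05,"z":0,"yaw":0.3,"fingers":0.35}
    - {"x":0.15,"y":-0.1,"z":0,"yaw":0.45,"fingers":0.35}

```text
time: 3.95
eef_pos: [0.4892, 0.0673, 0.252]
tcp_rot: [0.35, 0.937, 0.0, 0.003]
contact_force: [0.7, -1.0, 0.6]
opening: 0.333
finger_force: 0.0
```

```bash
python3 -c "
from h import *
to((.523,-.168,.2),-.41)"
```

```text
t 3.95 pos [0.4892 0.0673 0.252 ] yang 0.856 q1,q6 [-0.07 -0.92] F [ 0.7 -1.   0.6] -> shift [-0.1794 -0.1557  0.0526] yaw 1.266
```

move_arm:
  plan:
    - {"x":-0.179,"y":-0.156,"z":0.052,"yaw":0.75,"fingers":0.35}
    - {"x":-0.179,"y":-0.156,"z":0.052,"yaw":0.75,"fingers":0.35}
    - {"x":-0.179,"y":-0.156,"z":0.052,"yaw":0.75,"fingers":0.35}
    - {"x":-0.179,"y":-0.156,"z":0.052,"yaw":0.75,"fingers":0.35}
    - {"x":-0.179,"y":-0.156,"z":0.052,"yaw":0.75,"fingers":0.35}

```text
time: 4.45
eef_pos: [0.5233, -0.1724, 0.1995]
tcp_rot: [0.671, 0.741, 0.0, 0.003]
contact_force: [0.3, 1.2, 0.3]
opening: 0.65
finger_force: 0.0
```

move_arm:
  plan:
    - {"x":0,"y":0,"z":0,"yaw":0.515,"fingers":0.35}
    - {"x":0,"y":0,"z":0,"yaw":0.515,"fingers":0.35}
    - {"x":0,"y":0,"z":0,"yaw":0.515,"fingers":0.35}
    - {"x":0,"y":0,"z":0,"yaw":0.515,"fingers":0.35}
    - {"x":0,"y":0,"z":0,"yaw":0.515,"fingers":0.35}

```text
time: 4.95
eef_pos: [0.5232, -0.1698, 0.1996]
tcp_rot: [0.836, 0.549, 0.001, 0.002]
contact_force: [-0.1, 0.9, 0.1]
opening: 0.648
finger_force: 0.0
```

Run:
```python
from h import *
to((.523,-.168,.2),-.41)
M=model('wrist'); im=snap('wrist','w1.png'); print(ctrl.get_state()['opening'])
hsv=cv2.cvtColor(im,cv2.COLOR_RGB2HSV); m=cv2.inRange(hsv,(50,150,40),(72,255,255))
n,l,s,c=cv2.connectedComponentsWithStats(m); i=1+s[1:,4].argmax(); print(s[i],c[i])
r=cv2.minAreaRect(np.argwhere(l==i)[:,::-1].astype(np.float32)); print(r)
print([atz(M,p,.0195).round(3) for p in cv2.boxPoints(r)])
```

```text
t 4.95 pos [ 0.5232 -0.1698  0.1996] yang -0.409 q1,q6 [-0.5  -0.09] F [-0.1  0.9  0.1] -> shift [ 0.0016 -0.0009 -0.0004] yaw 0.001
0.6525084907648991Traceback (most recent call last):
  File "<stdin>", line 5, in <module>
ValueError: attempt to get argmax of an empty sequence
```

View pics/w1.png

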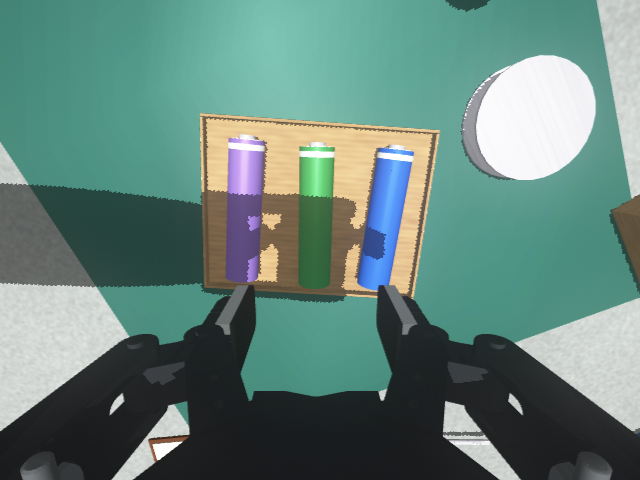

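Run:
```python
from h import *
M=model('wrist')
a=atz(M,(316.8,143.5),.0195); b=atz(M,(314.3,288),.034)
b2=atz(M,(314.5,284),.0195)
c1=atz(M,(317,160),.0195)
d=a-b; print('cap',a,'minus',b,np.linalg.norm(d[:2]),'yaw',np.arctan2(d[1],d[0]),np.arctan2(*(a-b2)[[1,0]]))
m=(a+b)/2; print(m)
to((m[0],m[1],.03),np.arctan2(d[1],d[0])-np.pi/2)
for u in [(203,116),(438,131),(413,297),(205,290)]: print(atz(M,u,.014).round(3))
```

```text
cap [ 0.55228218 -0.1033848   0.0195    ] minus [ 0.49481553 -0.22995159  0.034     ] 0.13900204516168882 yaw 1.1445861231992307 1.1462677480619985
[ 0.52354886 -0.1666682   0.02675   ]
t 5.0 pos [ 0.5231 -0.1696  0.1995] yang -0.408 q1,q6 [-0.5  -0.09] F [-0.2  0.1 -0.4] -> shift [ 0.003  -0.0013  0.1695] yaw 0.018
[ 0.465 -0.039  0.014]
[ 0.661 -0.138  0.014]
[ 0.585 -0.29   0.014]
[ 0.384 -0.194  0.014]
```

Wrist view: the green cell is in the middle with its cap at (317,143) and minus end at (314,288). That gives 139 mm length against the nominal 140, so the measurement holds. Purple is at x≈245 and blue at x≈385. Descending to grasp.

move_arm:
  plan:
    - {"x":0.003,"y":-0.001,"z":0.05,"yaw":0.018,"fingers":0.35}
    - {"x":0.003,"y":-0.001,"z":0.1,"yaw":0.018,"fingers":0.35}
    - {"x":0.003,"y":-0.001,"z":0.14,"yaw":0.018,"fingers":0.35}
    - {"x":0.003,"y":-0.001,"z":0.165,"yaw":0.018,"fingers":0.35}
    - {"x":0.003,"y":-0.001,"z":0.175,"yaw":0.018,"fingers":0.35}

```text
time: 5.5
eef_pos: [0.5209, -0.1648, 0.0205]
tcp_rot: [0.84, 0.542, -0.001, -0.002]
contact_force: [-0.9, -0.3, 0.1]
opening: 0.65
finger_force: 0.0
```

move_arm:
  plan:
    - {"x":0,"y":0,"z":0.008,"yaw":0,"fingers":0.35}
    - {"x":0,"y":0,"z":0.015,"yaw":0,"fingers":0.35}
    - {"x":0,"y":0,"z":0.015,"yaw":0,"fingers":0.35}

```text
time: 5.8
eef_pos: [0.523, -0.1657, 0.0088]
tcp_rot: [0.841, 0.541, 0.0, 0.001]
contact_force: [-0.0, 0.4, 0.5]
opening: 0.652
finger_force: 0.0
```

Now close on the cell.

move_arm:
  plan:
    - {"x":0,"y":0,"z":0,"yaw":0,"fingers":0.5}
    - {"x":0,"y":0,"z":0,"yaw":0,"fingers":0.65}
    - {"x":0,"y":0,"z":0,"yaw":0,"fingers":0.8}
    - {"x":0,"y":0,"z":0,"yaw":0,"fingers":0.8}
    - {"x":0,"y":0,"z":0,"yaw":0,"fingers":0.8}
  force: 40

```text
time: 6.3
eef_pos: [0.5237, -0.1661, 0.0099]
tcp_rot: [0.841, 0.541, 0.001, 0.001]
contact_force: [-0.3, 0.2, 5.3]
opening: 0.368
finger_force: 40.1
```

move_arm:
  plan:
    - {"x":0,"y":0,"z":-0.01,"yaw":0,"fingers":0.8}
    - {"x":0,"y":0,"z":-0.03,"yaw":0,"fingers":0.8}
    - {"x":0,"y":0,"z":-0.06,"yaw":0,"fingers":0.8}
    - {"x":0,"y":0,"z":-0.1,"yaw":0,"fingers":0.8}
    - {"x":0,"y":0,"z":-0.14,"yaw":0,"fingers":0.8}

```text
time: 6.8
eef_pos: [0.5205, -0.1644, 0.1479]
tcp_rot: [0.841, 0.541, -0.001, -0.002]
contact_force: [1.1, 0.2, -2.3]
opening: 0.37
finger_force: 40.3
```

```bash
python3 -c "
from h import *
print(ctrl.get_state()['finger_force'])
to(loc(0,0,.2),-.265-np.pi/2)"
```

```text
40.30077874660492
t 6.8 pos [ 0.5205 -0.1644  0.1479] yang -0.427 q1,q6 [-0.49 -0.06] F [ 1.1  0.2 -2.3] -> shift [ 0.2964 -0.1209 -0.0514] yaw 1.409
```

move_arm:
  plan:
    - {"x":0.0,"y":0,"z":-0.05,"yaw":0.1,"fingers":0.8}
    - {"x":0.04,"y":-0.02,"z":-0.05,"yaw":0.2,"fingers":0.8}
    - {"x":0.08,"y":-0.035,"z":-0.05,"yaw":0.33,"fingers":0.8}
    - {"x":0.12,"y":-0.05,"z":-0.05,"yaw":0.46,"fingers":0.8}
    - {"x":0.15,"y":-0.06,"z":-0.05,"yaw":0.6,"fingers":0.8}

```text
time: 7.3
eef_pos: [0.5281, -0.0015, 0.1971]
tcp_rot: [0.964, 0.266, -0.001, -0.001]
contact_force: [0.1, -0.0, -4.2]
opening: 0.369
finger_force: 40.4
```

```bash
python3 -c "
from h import *
to(loc(0,0,.2),-.265-np.pi/2)"
```

```text
t 7.3 pos [ 0.5281 -0.0015  0.1971] yang -1.032 q1,q6 [-0.2   0.84] F [ 0.1 -0.  -4.2] -> shift [ 0.0851 -0.1318 -0.0027] yaw 0.804
```

move_arm:
  plan:
    - {"x":0.017,"y":-0.026,"z":0,"yaw":0.13,"fingers":0.8}
    - {"x":0.034,"y":-0.053,"z":0,"yaw":0.27,"fingers":0.8}
    - {"x":0.052,"y":-0.08,"z":0,"yaw":0.41,"fingers":0.8}
    - {"x":0.069,"y":-0.107,"z":0,"yaw":0.55,"fingers":0.8}
    - {"x":0.085,"y":-0.131,"z":0,"yaw":0.68,"fingers":0.8}

```text
time: 7.8
eef_pos: [0.5331, 0.1535, 0.1969]
tcp_rot: [0.998, -0.07, -0.002, 0.0]
contact_force: [0.2, -0.5, -3.6]
opening: 0.367
finger_force: 40.3
```

move_arm:
  plan:
    - {"x":0,"y":0,"z":0,"yaw":0.124,"fingers":0.8}
    - {"x":0,"y":0,"z":0,"yaw":0.124,"fingers":0.8}
    - {"x":0,"y":0,"z":0,"yaw":0.124,"fingers":0.8}

```text
time: 8.1
eef_pos: [0.5339, 0.1519, 0.1973]
tcp_rot: [0.992, -0.128, -0.001, 0.0]
contact_force: [-0.3, -0.4, -3.5]
opening: 0.37
finger_force: 40.5
```

Run:
```python
from h import *
to(loc(0,0,.2),-.265-np.pi/2)
im=snap('wrist','w2.png')
s=snap('scene','sc2.png');d=snap('side','sd2.png')
o=np.zeros((600,800,3),np.uint8)
o[:300,:400]=cv2.resize(im,(400,300),interpolation=3)
o[300:,:400]=cv2.resize(d[120:270,210:410],(400,300),interpolation=2)
o[:600,400:]=cv2.resize(s[170:350,330:450],(400,600),interpolation=2)
cv2.imwrite('pics/m2.png',o[:,:,::-1])
```

```text
t 8.1 pos [0.5339 0.1519 0.1973] yang -1.828 q1,q6 [0.09 1.92] F [-0.3 -0.4 -3.5] -> shift [-0.0013 -0.0032 -0.0027] yaw 0.007
```

View pics/m2.png

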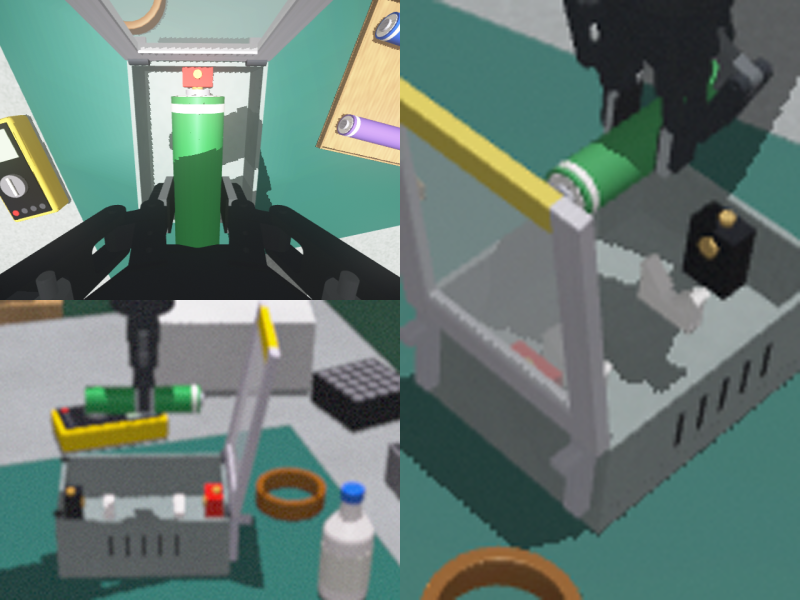

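The wrist view shows the cell's cap pointing at the red terminal (197,78 in the mosaic), with the guard open behind it and the box rails at x≈140 and 260. I'll take one enlarged crop to refine the box pose.

Run:
```python
import cv2
im=cv2.imread('pics/w2.png'); cv2.imwrite('pics/w2c.png',cv2.resize(im[85:285,195:435],(720,600),interpolation=2))
```

```text
(no output)
```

View pics/w2c.png

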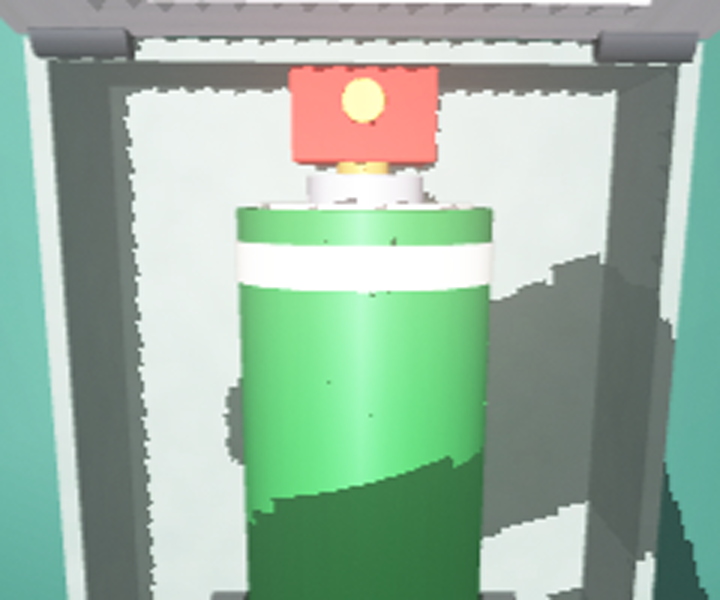

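Run:
```python
from h import *
M=model('wrist')
P={'red L':(292.3,139.3,.077),'red R':(340.7,139.3,.077),'wL0':(211.3,105.7,.086),'wR0':(421,105.7,.086),'wL1':(224,284.3,.086),'wR1':(407.7,266.7,.086)}
Q={k:atz(M,v[:2],v[2]) for k,v in P.items()}
def lb(p): c,s=np.cos(BX[2]),np.sin(BX[2]); d=p[:2]-BX[:2]; return np.array([c*d[0]+s*d[1],-s*d[0]+c*d[1]])
for k,q in Q.items(): print(k,q.round(4),'local',lb(q).round(4))
for a,b in (('wL1','wL0'),('wR1','wR0')):
    d=Q[b]-Q[a]; print('yaw',np.arctan2(d[1],d[0]))
d=Q['wR0']-Q['wL0']; print(np.linalg.norm(d),np.arctan2(d[1],d[0])+np.pi/2)
# cell: band edge, axis height
z=ctrl.get_state()['eef_pos'][2]+.0096
for u in [((237+492)/6+195,240/3+85),((248+481)/6+195,560/3+85)]:
    q=atz(M,u,z); print('cell axis',q.round(4),lb(q).round(4))
q=atz(M,(365/3+195,175/3+85),z+.004); print('cap tip approx',lb(q))
print('tcp local',lb(ctrl.get_state()['eef_pos']))
```

```text
red L [0.6103 0.1497 0.077 ] local [0.0757 0.0147]
red R [0.6009 0.1142 0.077 ] local [ 0.0759 -0.022 ]
wL0 [0.6469 0.1987 0.086 ] local [0.0982 0.0716]
wR0 [0.6084 0.0541 0.086 ] local [ 0.0988 -0.078 ]
wL1 [0.5145 0.2351 0.086 ] local [-0.0391  0.0721]
wR1 [0.4907 0.0859 0.086 ] local [-0.023  -0.0782]
yaw -0.26869123793704963
yaw -0.263656448801039
0.14961919200034 -0.2602994812176054
cell axis [0.5933 0.1356 0.2076] [ 0.063  -0.0034]
cell axis [0.5504 0.147  0.2076] [ 0.0186 -0.0036]
cap tip approx [ 0.07102352 -0.00337185]
tcp local [ 0.00213998 -0.00344044]
```

move_arm:
  plan:
    - {"x":-0.003,"y":0,"z":0.03,"yaw":0.003,"fingers":0.8}
    - {"x":-0.003,"y":0,"z":0.06,"yaw":0.003,"fingers":0.8}
    - {"x":-0.003,"y":0,"z":0.09,"yaw":0.003,"fingers":0.8}
    - {"x":-0.003,"y":0,"z":0.115,"yaw":0.003,"fingers":0.8}
    - {"x":-0.003,"y":0,"z":0.125,"yaw":0.003,"fingers":0.8}

```text
time: 8.75
eef_pos: [0.5299, 0.152, 0.0703]
tcp_rot: [0.991, -0.131, -0.003, 0.001]
contact_force: [-0.8, 0.3, -3.8]
opening: 0.369
finger_force: 40.5
```

move_arm:
  plan:
    - {"x":0,"y":0,"z":0.005,"yaw":0,"fingers":0.8}
    - {"x":0,"y":0,"z":0.01,"yaw":0,"fingers":0.8}
    - {"x":0,"y":0,"z":0.013,"yaw":0,"fingers":0.8}
    - {"x":0,"y":0,"z":0.015,"yaw":0,"fingers":0.8}
    - {"x":0,"y":0,"z":0.015,"yaw":0,"fingers":0.8}

```text
time: 9.25
eef_pos: [0.5323, 0.1529, 0.0589]
tcp_rot: [0.991, -0.131, 0.0, -0.0]
contact_force: [0.1, 0.6, -4.0]
opening: 0.37
finger_force: 40.5
```

```bash
sed -i 's/^BX=.*/BX=np.array([.5306,.1526,-.2649])/' h.py; python3 -c "
from h import *
to(loc(0,0,.054),-.265-np.pi/2)"
```

```text
t 9.25 pos [0.5323 0.1529 0.0589] yang -1.834 q1,q6 [0.1  1.93] F [ 0.1  0.6 -4. ] -> shift [-0.0016  0.0007  0.0049] yaw 0.002
```

Lower the last few mm slowly and watch the contact force.

move_arm:
  plan:
    - {"x":0,"y":0,"z":0.002,"yaw":0,"fingers":0.8}
    - {"x":0,"y":0,"z":0.004,"yaw":0,"fingers":0.8}
    - {"x":0,"y":0,"z":0.004,"yaw":0,"fingers":0.8}
    - {"x":0,"y":0,"z":0.004,"yaw":0,"fingers":0.8}

```text
time: 9.65
eef_pos: [0.5319, 0.1529, 0.0543]
tcp_rot: [0.991, -0.131, -0.0, 0.0]
contact_force: [-0.8, -1.4, -3.1]
opening: 0.368
finger_force: 40.5
```

move_arm:
  plan:
    - {"x":0,"y":0,"z":0.002,"yaw":0,"fingers":0.8}
    - {"x":0,"y":0,"z":0.002,"yaw":0,"fingers":0.8}
    - {"x":0,"y":0,"z":0.002,"yaw":0,"fingers":0.8}

```text
time: 9.95
eef_pos: [0.5323, 0.1529, 0.053]
tcp_rot: [0.991, -0.131, 0.0, -0.0]
contact_force: [-1.4, -0.7, 1.8]
opening: 0.37
finger_force: 41.0
```

The cell has touched the saddles: the vertical force went from -4 to +1.8 N. Open the fingers slowly.

move_arm:
  plan:
    - {"x":0,"y":0,"z":0.001,"yaw":0,"fingers":0.62}
    - {"x":0,"y":0,"z":0.001,"yaw":0,"fingers":0.58}
    - {"x":0,"y":0,"z":0.001,"yaw":0,"fingers":0.5}
    - {"x":0,"y":0,"z":0.001,"yaw":0,"fingers":0.4}
    - {"x":0,"y":0,"z":0.001,"yaw":0,"fingers":0.35}

```text
time: 10.45
eef_pos: [0.532, 0.1528, 0.0512]
tcp_rot: [0.991, -0.131, 0.0, -0.0]
contact_force: [0.1, 0.3, -0.3]
opening: 0.649
finger_force: 0.0
```

move_arm:
  plan:
    - {"x":0,"y":0,"z":0,"yaw":0,"fingers":0.35}
    - {"x":0,"y":0,"z":-0.03,"yaw":0,"fingers":0.35}
    - {"x":0,"y":0,"z":-0.06,"yaw":0,"fingers":0.35}
    - {"x":0,"y":0,"z":-0.1,"yaw":0,"fingers":0.35}
    - {"x":0,"y":0,"z":-0.14,"yaw":0,"fingers":0.35}

```text
time: 10.95
eef_pos: [0.5314, 0.1528, 0.1922]
tcp_rot: [0.991, -0.131, -0.001, 0.0]
contact_force: [0.9, -0.1, 0.2]
opening: 0.651
finger_force: 0.0
```

Run:
```python
from h import *
to(loc(0,0,.2),-.265-np.pi/2)
print(model('wrist')[1].round(4).tolist())
im=snap('wrist','w3.png');d=snap('side','sd3.png')
o=np.zeros((600,800,3),np.uint8)
o[:, :500]=cv2.resize(im[85:325,215:415],(500,600),interpolation=2)
o[:300,500:]=cv2.resize(d[150:270,220:340],(300,300),interpolation=2)
cv2.imwrite('pics/m3.png',o[:,:,::-1])
```

```text
t 10.95 pos [0.5314 0.1528 0.1922] yang -1.834 q1,q6 [0.1  1.93] F [ 0.9 -0.1  0.2] -> shift [-0.0008  0.0004 -0.0078] yaw 0.002
[[-0.2607, 0.9295, 0.2607, 0.5963], [-0.9654, -0.2511, -0.0701, 0.1354], [0.0003, -0.27, 0.9629, 0.3349], [0.0, 0.0, 0.0, 1.0]]
```

View pics/m3.png

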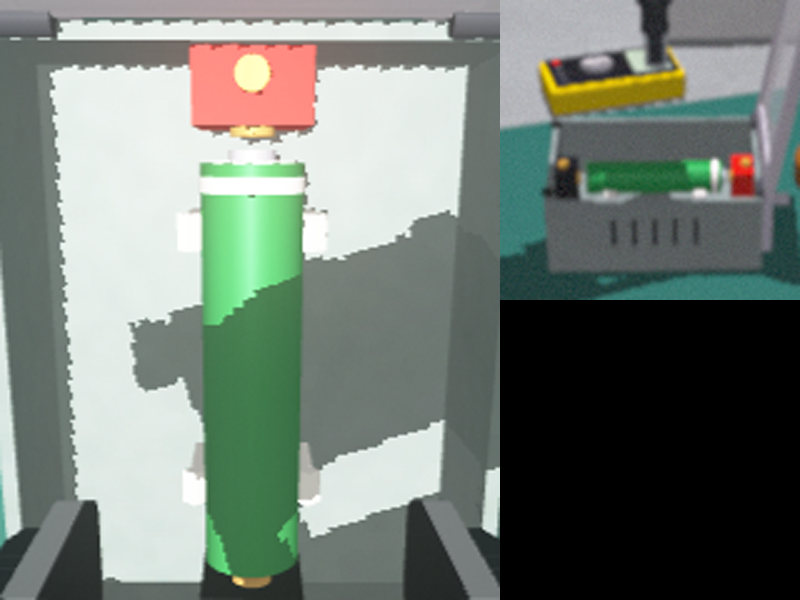

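The cell lies in both saddles, cap (253,150) towards the red block, and looks centred. I'll check it numerically and plan the route over the guard.

Run:
```python
from h import *
M=model('wrist')
def lb(p): c,s=np.cos(BX[2]),np.sin(BX[2]); d=p[:2]-BX[:2]; return np.array([c*d[0]+s*d[1],-s*d[0]+c*d[1]]).round(4)
f=lambda u,v:(215+u/2.5,85+v/2.5)
print('cap',lb(atz(M,f(253,152),.067)),'minus',lb(atz(M,f(252,574),.078)),'red',lb(atz(M,f(191,127),.077)),lb(atz(M,f(315,127),.077)))
print('saddles front edge',[lb(atz(M,f(u,v),.07)) for u,v in((180,250),(328,250),(184,503),(318,503))])
to(loc(.205,0,.345),-.265-np.pi/2)
```

```text
cap [0.0758 0.0026] minus [-0.0662  0.0027] red [0.0829 0.0215] [ 0.0829 -0.0163]
saddles front edge [array([0.0451, 0.0262]), array([ 0.0452, -0.0218]), array([-0.0429,  0.0266]), array([-0.0428, -0.0204])]
t 11.05 pos [0.536  0.1533 0.1988] yang -1.834 q1,q6 [0.1  1.93] F [ 0.8 -0.2  0.6] -> shift [ 0.2018  0.0018 -0.1436] yaw 0.002
```

move_arm:
  plan:
    - {"x":0,"y":0,"z":-0.04,"yaw":0,"fingers":1}
    - {"x":0,"y":0,"z":-0.08,"yaw":0,"fingers":1}
    - {"x":0,"y":0,"z":-0.12,"yaw":0,"fingers":1}
    - {"x":0,"y":0,"z":-0.155,"yaw":0,"fingers":1}
    - {"x":0,"y":0,"z":-0.155,"yaw":0,"fingers":1}

```text
time: 11.55
eef_pos: [0.5341, 0.1531, 0.3529]
tcp_rot: [0.991, -0.131, 0.006, -0.001]
contact_force: [0.3, 0.6, 0.9]
opening: -0.001
finger_force: 0.0
```

move_arm:
  plan:
    - {"x":0.045,"y":0,"z":0,"yaw":0,"fingers":1}
    - {"x":0.09,"y":0,"z":0,"yaw":0,"fingers":1}
    - {"x":0.135,"y":0,"z":0,"yaw":0,"fingers":1}
    - {"x":0.18,"y":0,"z":0,"yaw":0,"fingers":1}
    - {"x":0.205,"y":0,"z":0,"yaw":0,"fingers":1}

```text
time: 12.05
eef_pos: [0.732, 0.098, 0.3427]
tcp_rot: [0.991, -0.132, -0.002, 0.0]
contact_force: [0.1, -0.3, -0.1]
opening: -0.002
finger_force: 0.0
```

```bash
python3 -c "
from h import *
to(loc(.205,0,.245),-.265-np.pi/2)"
```

```text
t 12.05 pos [0.732  0.098  0.3427] yang -1.835 q1,q6 [-0.    1.83] F [ 0.1 -0.3 -0.1] -> shift [-0.0033 -0.0001  0.0977] yaw 0.0
```

Relative to the box, the cell is centred within about 1 mm in both directions. Lowering behind the guard.

move_arm:
  plan:
    - {"x":0,"y":0,"z":0.03,"yaw":0,"fingers":1}
    - {"x":0,"y":0,"z":0.06,"yaw":0,"fingers":1}
    - {"x":0,"y":0,"z":0.09,"yaw":0,"fingers":1}
    - {"x":0,"y":0,"z":0.098,"yaw":0,"fingers":1}
    - {"x":-0.01,"y":0,"z":0.098,"yaw":0,"fingers":1}

```text
time: 12.55
eef_pos: [0.7192, 0.1017, 0.2445]
tcp_rot: [0.991, -0.132, -0.003, 0.0]
contact_force: [0.0, 0.1, 0.3]
opening: 0.002
finger_force: 0.0
```

Run:
```python
from h import *
to(loc(.153+.011,0,.245),-.265-np.pi/2)
p=[]
for th in (1.2,1.1,1.0,.9,.8,.7,.6,.5,.4,.3,.2,.1,.05,0):
    r=.163;x=.105-r*np.cos(th)+.01*np.sin(th)+.011;z=.09+r*np.sin(th)+.01*np.cos(th);p.append((th,round(x,3),round(z,3)))
print(p)
```

```text
t 12.55 pos [0.7192 0.1017 0.2445] yang -1.835 q1,q6 [0.   1.84] F [0.  0.1 0.3] -> shift [-0.0314  0.0002 -0.0003] yaw 0.001
[(1.2, np.float64(0.066), np.float64(0.246)), (1.1, np.float64(0.051), np.float64(0.24)), (1.0, np.float64(0.036), np.float64(0.233)), (0.9, np.float64(0.023), np.float64(0.224)), (0.8, np.float64(0.01), np.float64(0.214)), (0.7, np.float64(-0.002), np.float64(0.203)), (0.6, np.float64(-0.013), np.float64(0.19)), (0.5, np.float64(-0.022), np.float64(0.177)), (0.4, np.float64(-0.03), np.float64(0.163)), (0.3, np.float64(-0.037), np.float64(0.148)), (0.2, np.float64(-0.042), np.float64(0.132)), (0.1, np.float64(-0.045), np.float64(0.116)), (0.05, np.float64(-0.046), np.float64(0.108)), (0, np.float64(-0.047), np.float64(0.1))]
```

move_arm:
  plan:
    - {"x":-0.015,"y":0,"z":0,"yaw":0,"fingers":1}
    - {"x":-0.03,"y":0,"z":0,"yaw":0,"fingers":1}
    - {"x":-0.045,"y":0,"z":0,"yaw":0,"fingers":1}
    - {"x":-0.06,"y":0,"z":0,"yaw":0,"fingers":1}
    - {"x":-0.075,"y":0,"z":0,"yaw":0,"fingers":1}

```text
time: 13.05
eef_pos: [0.649, 0.1218, 0.2525]
tcp_rot: [0.991, -0.131, 0.004, -0.001]
contact_force: [2.6, -0.1, 1.0]
opening: 0.0
finger_force: 0.0
```

move_arm:
  plan:
    - {"x":-0.014,"y":0,"z":0,"yaw":0,"fingers":1}
    - {"x":-0.028,"y":0,"z":0,"yaw":0,"fingers":1}
    - {"x":-0.042,"y":0,"z":0,"yaw":0,"fingers":1}
    - {"x":-0.054,"y":0,"z":0,"yaw":0,"fingers":1}
    - {"x":-0.054,"y":0,"z":0,"yaw":0,"fingers":1}

```text
time: 13.55
eef_pos: [0.595, 0.1363, 0.2505]
tcp_rot: [0.991, -0.131, 0.001, -0.0]
contact_force: [0.0, -0.2, -0.5]
opening: 0.002
finger_force: 0.0
```

Run:
```python
from h import *
to(loc(.066,0,.246),-.265-np.pi/2)
```

```text
t 13.55 pos [0.595  0.1363 0.2505] yang -1.833 q1,q6 [0.06 1.89] F [ 0.  -0.2 -0.5] -> shift [-0.0004  0.0011  0.0045] yaw 0.003
```

move_arm:
  plan:
    - {"x":-0.015,"y":0,"z":0.006,"yaw":0,"fingers":1}
    - {"x":-0.03,"y":0,"z":0.013,"yaw":0,"fingers":1}
    - {"x":-0.043,"y":0,"z":0.022,"yaw":0,"fingers":1}
    - {"x":-0.056,"y":0,"z":0.032,"yaw":0,"fingers":1}
    - {"x":-0.068,"y":0,"z":0.043,"yaw":0,"fingers":1}

```text
time: 14.05
eef_pos: [0.5306, 0.1537, 0.2071]
tcp_rot: [0.991, -0.131, 0.001, -0.001]
contact_force: [0.3, 0.4, 1.4]
opening: 0.004
finger_force: 0.8
```

Run:
```python
from h import *
to(loc(-.002,0,.203),-.265-np.pi/2)
```

```text
t 14.05 pos [0.5306 0.1537 0.2071] yang -1.834 q1,q6 [0.1  1.93] F [0.3 0.4 1.4] -> shift [-0.0017  0.001   0.0041] yaw 0.002
```

move_arm:
  plan:
    - {"x":-0.011,"y":0,"z":0.013,"yaw":0,"fingers":1}
    - {"x":-0.02,"y":0,"z":0.026,"yaw":0,"fingers":1}
    - {"x":-0.028,"y":0,"z":0.04,"yaw":0,"fingers":1}
    - {"x":-0.035,"y":0,"z":0.053,"yaw":0,"fingers":1}
    - {"x":-0.038,"y":0,"z":0.06,"yaw":0,"fingers":1}

```text
time: 14.55
eef_pos: [0.492, 0.1633, 0.1434]
tcp_rot: [0.991, -0.131, -0.001, 0.0]
contact_force: [-0.5, -0.7, 0.4]
opening: 0.002
finger_force: 0.4
```

Run:
```python
from h import *
to(loc(-.047,0,.1),-.265-np.pi/2)
```

```text
t 14.55 pos [0.492  0.1633 0.1434] yang -1.834 q1,q6 [0.12 1.96] F [-0.5 -0.7  0.4] -> shift [-0.0069  0.0002  0.0434] yaw 0.002
```

move_arm:
  plan:
    - {"x":-0.003,"y":0,"z":0.007,"yaw":0,"fingers":1}
    - {"x":-0.005,"y":0,"z":0.014,"yaw":0,"fingers":1}
    - {"x":-0.006,"y":0,"z":0.021,"yaw":0,"fingers":1}
    - {"x":-0.007,"y":0,"z":0.028,"yaw":0,"fingers":1}
    - {"x":-0.007,"y":0,"z":0.034,"yaw":0,"fingers":1}

```text
time: 15.05
eef_pos: [0.4864, 0.1651, 0.1107]
tcp_rot: [0.991, -0.131, -0.0, -0.0]
contact_force: [-1.1, -0.4, 0.6]
opening: -0.002
finger_force: 0.4
```

move_arm:
  plan:
    - {"x":0,"y":0,"z":0.002,"yaw":0,"fingers":1}
    - {"x":0,"y":0,"z":0.004,"yaw":0,"fingers":1}
    - {"x":0,"y":0,"z":0.005,"yaw":0,"fingers":1}
    - {"x":0,"y":0,"z":0.005,"yaw":0,"fingers":1}

```text
time: 15.45
eef_pos: [0.4867, 0.165, 0.1063]
tcp_rot: [0.991, -0.131, 0.0, 0.0]
contact_force: [0.7, 0.5, 0.1]
opening: -0.004
finger_force: 0.0
```

move_arm:
  plan:
    - {"x":0,"y":0,"z":0.002,"yaw":0,"fingers":1}
    - {"x":0,"y":0,"z":0.004,"yaw":0,"fingers":1}
    - {"x":0,"y":0,"z":0.005,"yaw":0,"fingers":1}
    - {"x":0,"y":0,"z":0.005,"yaw":0,"fingers":1}

```text
time: 15.85
eef_pos: [0.4865, 0.165, 0.1012]
tcp_rot: [0.991, -0.131, -0.0, 0.0]
contact_force: [-0.3, -0.1, -0.3]
opening: 0.003
finger_force: 0.0
```

move_arm:
  plan:
    - {"x":0,"y":0,"z":0.001,"yaw":0,"fingers":1}
    - {"x":0,"y":0,"z":0.002,"yaw":0,"fingers":1}
    - {"x":0,"y":0,"z":0.002,"yaw":0,"fingers":1}

```text
time: 16.15
eef_pos: [0.4866, 0.1651, 0.1]
tcp_rot: [0.991, -0.131, -0.0, 0.0]
contact_force: [-2.8, 0.2, 4.3]
opening: 0.0
finger_force: 2.4
```

Contact at z=0.100, exactly the shut height. A small extra press, then back off.

move_arm:
  plan:
    - {"x":0,"y":0,"z":0.001,"yaw":0,"fingers":1}
    - {"x":0,"y":0,"z":0.001,"yaw":0,"fingers":1}
    - {"x":0,"y":0,"z":0.001,"yaw":0,"fingers":1}

```text
time: 16.45
eef_pos: [0.4866, 0.1651, 0.1]
tcp_rot: [0.991, -0.131, -0.0, 0.0]
contact_force: [-5.4, -1.6, 8.8]
opening: 0.002
finger_force: 4.9
```

move_arm:
  plan:
    - {"x":0,"y":0,"z":-0.02,"yaw":0,"fingers":1}
    - {"x":0,"y":0,"z":-0.05,"yaw":0,"fingers":1}
    - {"x":0,"y":0,"z":-0.1,"yaw":0,"fingers":1}
    - {"x":0,"y":0,"z":-0.14,"yaw":0,"fingers":1}
    - {"x":0,"y":0,"z":-0.14,"yaw":0,"fingers":1}

```text
time: 16.95
eef_pos: [0.4903, 0.1656, 0.2459]
tcp_rot: [0.991, -0.131, 0.007, -0.002]
contact_force: [0.7, 0.7, 0.3]
opening: -0.001
finger_force: 0.0
```

Run:
```python
from h import *
d=snap('side','sd4.png');s=snap('scene','sc4.png')
o=np.zeros((600,800,3),np.uint8)
o[:,:400]=cv2.resize(s[180:330,350:450],(400,600),interpolation=2)
o[:400,400:]=cv2.resize(d[150:270,220:340],(400,400),interpolation=2)
cv2.imwrite('pics/m4.png',o[:,:,::-1])
```

```text
(no output)
```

View pics/m4.png

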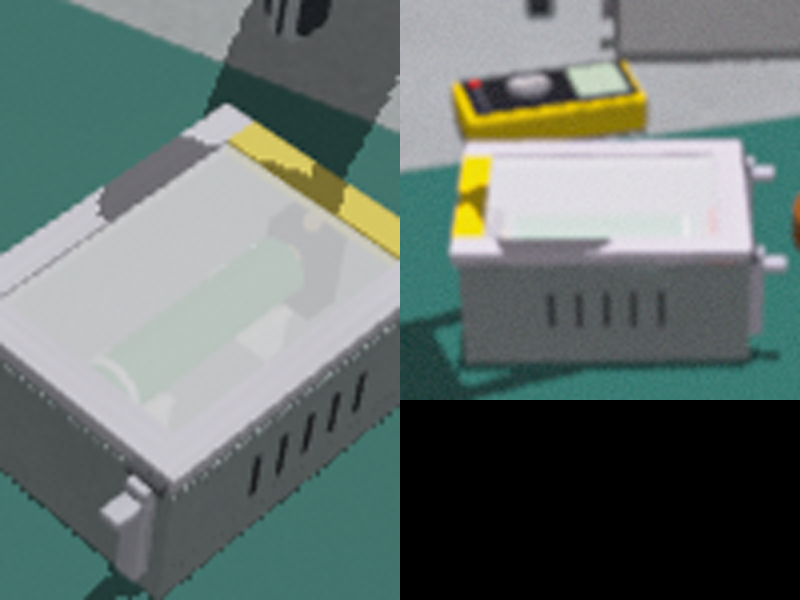

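The guard lies flat and shut. The green cell is in place under it, and the arm is clear.

```bash
python3 -c "
from plant import ctrl
print(ctrl.sign_off())"
```

```text
the job is handed in; nothing more can be done
None
```

The job is handed in: I pushed the guard onto its open stop, laid the green cell in both saddles with its cap towards the red terminal, and lowered the guard until it sat shut on its buffers at under 10 N. The robot ended clear of everything at about 17 s of the 72 s, but the sign-off returned no verdict.

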